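Pack the slide-staining caddy

ROBOT

A 6-joint arm with a two-finger parallel gripper is mounted at the origin on a cart in front of the work surface, level with it; the furniture and walls round the work are solid. World frame = base frame: x ahead of the robot, y to its left, z up, the work surface at z = 0. Lengths are in mm, angles in rad, forces in N, time in s.
With the tool pointing down it reaches from about 350 to 975 mm from the base axis. Payload 7.1 kg.
Tool frame: the origin (TCP) lies midway between the tips of the shut fingers; the grasp point (between the pads) lies ctrl.tcp_to_grasp behind it (ctrl.tcp_to_grasp is the distance from the TCP to the grasp point, in mm); z points along the fingers, y is the direction in which the jaws open and shut (so a half turn about z gives the same grasp; the last joint's range is limited). The gripper opens to 88 mm and grips with 3 to 60 N. Pads are 20 mm wide; open, the fingers measure 115 mm over their backs; the gripper's body (75 mm by 178 mm) begins 61 mm behind the grasp point.
Start: joints at [-1.29, 0.423, 1.63, -0, 1.089, -0.019], TCP at [184.599, -597.1, 222.675] pointing down, gripper open.
Joint ranges: [-3, 3], [-0.9, 2.11], [0.09, 2.58], [-1.31, 4.45], [0.11, 2.69], [-2.54, 2.54]. Speed limits (rad/s): [2.39, 2.39, 3.01, 3.14, 3.14, 3.14].

INTERFACE

Orientations are given as a rotation vector (axis times angle).
In Python, from workcell import ctrl gives the robot as it stands.
- The arm moves only by the tool play_rows, never from a script. Its argument "increments" is text: rows parted by semicolons, each of 5 numbers parted by spaces: the opening, from 0 (shut) to 1 (fully open), then the shift along the world's x, y, z in m, then the turn about the world's z in degrees. A call has 1 to 20 rows; each row shifts and turns the commanded pose from where the row before left it; what a row does not reach is not made up. A row lasts 1/10 s, in which the tool goes at most 50 mm and 8.59 degrees, less where a joint would pass 70% of its speed; a pose out of reach is approached as far as the arm can. A call is refused whole if a number of a shift passes 0.05 or a number of a turn 8.59, either way. A call with a gripper value outside its range is refused whole. The fingers move at their own pace and stop on an object; the grip force is fixed at half the most. Time passes only in rows, so rows that do not move let the fingers close. It gives the time, the measured TCP pose, the force and the opening at its end, in the units of the state.
- ctrl.get_obs(): the state, without advancing time (a new reading comes with each control period).
- ctrl.get_image(name): name is "side" or "top" or "wrist"; returns a dict with "img" (420x560x3 uint8, red, green, blue), "range_z" (420x560 float32, mm along the optical axis (not along the pixel's ray), 0 where there is no reading), "vertical_fov" (degrees; the focal length in pixels is half the picture's height over the tangent of half this angle, whatever the lens; pixels are square), "cx", "cy" (the principal point, pixels), "origin" and "attitude" of the camera in the world. Camera axes: x right, y down, z forward; pixel columns grow to the right and rows downward; lengths in mm; the calibration is good to about 2 mm. The wrist camera is an equidistant fisheye: a pixel r from the principal point sees the ray r / f radians off the axis. A picture is of the moment at which its call begins.
- ctrl.close_job(): hands the job in, once; it reports no verdict.
The state is a dict: "t": time; "qpos": joint angles; "qvel": joint speeds; "joint_torque": joint torques, N m; "ee_pos": TCP position; "orientation": TCP orientation; "ft_force": force on the tool from outside, world axes, zero at the start; "moment": the same for the moment, N m; "width": finger opening in mm.
Only numpy, scipy, OpenCV 4.12 (cv2) and the standard library are available. Lean on these libraries where they do the work, as an engineer would, in place of code of your own. Each camera call takes 0.05 s, during which the arm holds its last target. There are 200 camera calls.

TASK

Pack the staining caddy: stand the tall bottle in the large ring and the little vial in the small ring, and lay the timer face up between the square set of corner posts and the stack of glass plates flat between the oblong set, each resting fully down on the floor of its holder. Keep the bottle, the vial and the plates upright on the way, set the glass down rather than dropping it, let go of everything, and leave the short brown bottle and the petri dish where they are.

Things in the scene. Friction and masses are not known exactly. Their poses are not given: they have to be found in the camera images.
- tall_bottle: Tall glass bottle with teal cap and teal label, 56 mm diameter, 159 mm high, about 0.35 kg; straight body up to 105 mm, then a shoulder that narrows to the cap, 32 mm wide from 139 mm to the top. To be packed. Origin: centre of its underside; z up along the bottle.
- vial: Small clear vial with a blue screw cap, body 19 mm diameter, cap 22 mm diameter from 34 mm height to the top at 48 mm, 12 g. To be packed. Origin: centre of its underside; z up.
- timer: Flat square white countdown timer, 62 x 62 x 15 mm, 50 g, lying face up. To be packed. Origin: centre of its underside; x and y parallel to its sides; z up out of its face.
- glass_plates: Stack of green glass plates bound into one rigid block, 60 (its x) x 88 (its y) x 35 mm, about 0.4 kg, lying flat. To be packed. Origin: centre of its underside; z up.
- short_bottle: Short brown bottle with black cap, 54 mm diameter, 93 mm high. It does not belong in the caddy. Origin: centre of its underside; z up.
- petri_dish: Round flat white petri dish, 90 mm diameter, 16 mm high. It does not belong in the caddy. Origin: centre of its underside; z up.
- holder_bottle: Large white ring, 74 mm inside, 4 mm wall, 18 mm high above its floor. Fixed black insert, grey liner in its holder, 103 (x) x 116 (y) mm in the aluminium caddy (tray 220 x 246 mm, rim 10 mm high, wire handles 27 mm high at its y ends); the four inserts sit two by two, 106 mm apart in x, 119 mm in y, in any order. Origin: centre of the insert's underside, z up; floor 4 mm above it, 8 mm above the bench.
- holder_vial: Holder of the vial: the small white ring, 41 mm inside diameter, 4 mm wall, 14 mm high above the floor. Insert and origin as for the large ring (floor 4 mm above the origin, 8 mm above the bench).
- holder_timer: Holder of the timer: four white L-shaped corner posts round a square of 80 x 80 mm, posts 10 mm high above the floor, each leg 18 mm long, open between them in the middle of every side. Insert and origin as for the large ring (floor 4 mm above the origin, 8 mm above the bench); the square lies along the insert's x and y.
- holder_plates: Holder of the glass plates: four white L-shaped corner posts round an oblong of 78 (its x) x 106 (its y) mm, posts 14 mm high above the floor, each leg 18 mm long, open between them in the middle of every side. Insert and origin as for the large ring (floor 4 mm above the origin, 8 mm above the bench).
Things that resemble listed ones, but are neither listed nor needed, are in the scene too. Leave any yellow look-alike of the holder_vial alone.

How it is judged:
By the outcome, as a careful person would: the job done as asked, in the order asked, and still so for the second after the job is handed in, with the robot touching nothing.
It also fails if it takes over 109 s, if anything falls off the work surface, if the arm or the gripper's body presses on something with over 40 N, if the wrist force passes 120 N, or if a joint passes its speed limit or range.

## Working session

There is one attempt and no reset: what is moved stays moved. The work goes in short steps, Python scripts to look and compute and a tool call to move; the robot and the scene stay as the last step left them, time stands still between calls to the robot, and variables do not carry over. Pictures are saved under pics/ and viewed, on a budget of 14 in all, crops included, one or two more only if the job needs it, and the job is handed in when it is done.

Besides the shell and the picture viewer there is one more tool, called after "Emit:" by a JSON object that holds its "fn" and its "kwargs", one argument or row to a line. play_rows: Moves the arm, as the interface text tells. Its arguments: {"type":"object","properties":{"increments":{"type":"string"}},"required":["increments"]}

```bash
mkdir -p pics; ls; cat > h.py <<'E'
import numpy as np, cv2
from workcell import ctrl
from scipy.spatial.transform import Rotation as R
def grab(n):
    d=ctrl.get_image(n); np.savez(f'pics/{n}.npz',**d); return d
def load(n): return dict(np.load(f'pics/{n}.npz',allow_pickle=True))
def rot(a):
    a=np.array(a,float)
    return a if a.shape==(3,3) else R.from_rotvec(a).as_matrix()
def rays(d,uv):
    uv=np.atleast_2d(uv).astype(float); f=210/np.tan(np.radians(float(d['vertical_fov']))/2)
    v=np.c_[(uv[:,0]-d['cx'])/f,(uv[:,1]-d['cy'])/f,np.ones(len(uv))]
    return v@rot(d['attitude']).T
def onplane(d,uv,z):
    r=rays(d,uv); o=np.array(d['origin'],float); return o+r*((z-o[2])/r[:,2])[:,None]
def cloud(d):
    H,W=d['range_z'].shape; u,v=np.meshgrid(np.arange(W),np.arange(H))
    r=rays(d,np.c_[u.ravel(),v.ravel()]); p=np.array(d['origin'],float)+r*d['range_z'].ravel()[:,None]
    return p.reshape(H,W,3)
E
python3 - <<'E'
from h import *
for n in('top','side'):
    d=grab(n); cv2.imwrite(f'pics/{n}.png',d['img'][:,:,::-1]); print(n,d['vertical_fov'],d['cx'],d['cy'],d['origin'],d['attitude'])
o=ctrl.get_obs();print(o);print(ctrl.tcp_to_grasp)
E
```

```text
pics
top 55.61465132812645 275.45059826567706 207.52122817258294 [ 316.58424989   -1.6540906  1374.90112193] [-2.14564717  2.13951793 -0.16776779]
side 43.80416411120073 286.93454606303857 202.36870231604632 [  332.81466328 -1311.47111174   822.00753518] [-2.10211117  0.14678132 -0.09163307]
{'t': 0.1, 'qpos': array([-1.29001409e+00,  4.23762026e-01,  1.63062134e+00,  3.63229462e-05,
        1.08863468e+00, -1.90135920e-02]), 'qvel': array([-6.61532580e-05, -3.08568395e-04, -1.11052267e-03,  4.69587581e-04,
        6.37063142e-04, -5.11410779e-04]), 'joint_torque': array([-2.75456323e-04, -5.45617747e+01, -2.74323642e+01,  6.45002956e-02,
        1.88467460e-02, -2.79426632e-05]), 'ee_pos': array([ 184.45963309, -596.61372889,  221.97789114]), 'orientation': array([-3.10496630e+00, -4.68918763e-01,  2.42006433e-04]), 'ft_force': array([-0.00170115,  0.35380749, -0.52652585]), 'moment': array([ 0.02522844, -0.00547851, -0.0130947 ]), 'width': 87.64720665858432}
18.700000000000003
```

View pics/top.png

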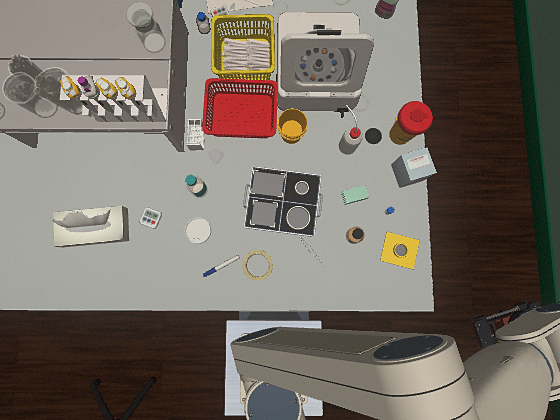

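View pics/side.png

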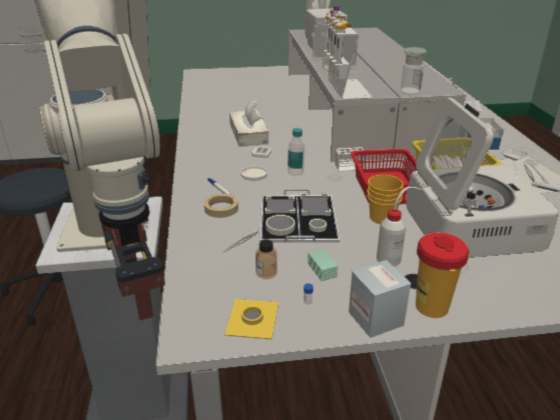

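The top view shows the tall bottle at (195,185), timer (150,217), caddy around (283,202), plates (354,195) and vial (390,210). The distractors are the short bottle (355,235), dish (198,231) and yellow ring (400,250). Next I'll measure.

```bash
python3 - <<'E'
from h import *
d=load('top'); im=d['img']; C=cloud(d); hsv=cv2.cvtColor(im,cv2.COLOR_RGB2HSV)
c=im[160:245,235:330]; cv2.imwrite('pics/cad.png',cv2.resize(c,None,fx=8,fy=6.8*8/6.8,interpolation=cv2.INTER_CUBIC)[:600,:,::-1])
def blob(name,m,box,z):
    x0,y0,x1,y1=box; M=np.zeros(im.shape[:2],np.uint8); M[y0:y1,x0:x1]=m[y0:y1,x0:x1]
    n,l,s,cc=cv2.connectedComponentsWithStats(M); 
    if n<2: print(name,'none');return
    k=1+s[1:,4].argmax(); cn=np.argwhere(l==k)[:,::-1].astype(float)
    P=onplane(d,cn,z)[:,:2].astype(np.float32); r=cv2.minAreaRect(P)
    print(name,'px',cc[k].round(1),'n',s[k,4],'mean',P.mean(0).round(1),'rect',np.round(r[0],1),np.round(r[1],1),round(r[2],1),'zmed',np.median(C[l==k][:,2]).round(1))
H,S,V=[hsv[...,i].astype(int) for i in range(3)]
print('bench hsv',hsv[260,350],'plates',hsv[195,354],'vial',hsv[210,390],'timer',hsv[212,150],'cap',hsv[178,192],hsv[185,195])
blob('plates',((H>60)&(H<95)&(S>50)).astype(np.uint8),(335,175,378,215),35)
blob('vialcap',((H>100)&(H<130)&(S>90)).astype(np.uint8),(378,198,402,222),48)
blob('cap',((H>78)&(H<100)&(S>100)&(C[...,2]>139)).astype(np.uint8),(178,165,212,202),159)
z=C[...,2]
blob('timer',((z>8)).astype(np.uint8),(130,200,170,235),15)
blob('caddy',((V<75)).astype(np.uint8),(235,155,330,245),12)
blob('bottle z',(z>120).astype(np.uint8),(178,165,212,202),159)
blob('short',(z>60).astype(np.uint8),(340,220,370,250),93)
blob('dish',(z>8).astype(np.uint8),(180,215,215,248),16)
E
```

```text
bench hsv [ 34  10 172] plates [ 68  45 191] vial [110 171 170] timer [ 56  30 127] cap [ 89 141 137] [ 15  48 224]
plates px [342.8 192.9] n 9 mean [ 575.7 -235.3] rect [ 574.3 -235. ] [ 6.6 17.8] 74.9 zmed 18.5
vialcap px [390.2 209.5] n 35 mean [ 516.5 -391.7] rect [ 516.7 -391.1] [17.1 20.7] 0.2 zmed 45.8
cap px [190.2 179.6] n 81 mean [592.4 261.8] rect [591.2 261. ] [32.2 28.1] 1.9 zmed 157.2
timer px [150.2 217.5] n 318 mean [491.3 425.9] rect [490.5 426.1] [62.7 63.8] 66.2 zmed 13.7
caddy px [300.8 188.2] n 785 mean [596.5 -93.2] rect [597.9 -91.5] [124.3 103.8] 82.9 zmed 7.1
bottle z px [192.  181.5] n 166 mean [586.4 256.1] rect [587.5 253.8] [45.2 45.6] 13.1 zmed 152.5
short px [356.1 233.9] n 209 mean [ 430. -265.] rect [ 429.7 -264.8] [49.5 51.1] 44.2 zmed 75.4
dish px [197.4 230. ] n 538 mean [448.4 262.1] rect [448.7 261.8] [89.5 85.6] 1.6 zmed 14.8
```

View pics/cad.png

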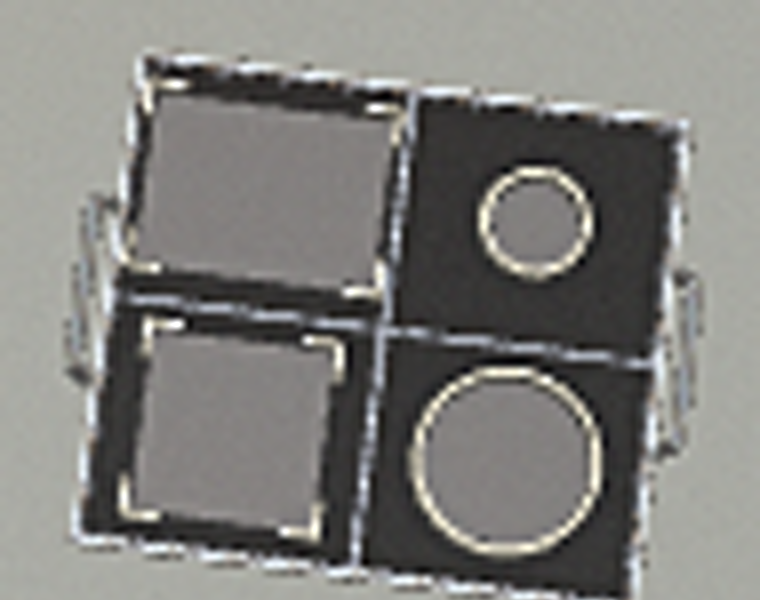

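```bash
python3 - <<'E'
from h import *
d=load('top'); im=d['img']; C=cloud(d); z=C[...,2]
def px(p): return np.array([[235+(x+.5)/8-.5,160+(y+.5)/8-.5] for x,y in p])
sm=onplane(d,px([(536,222)]),22)[0,:2]; lg=onplane(d,px([(506,461)]),26)[0,:2]
ob=onplane(d,px([(146,82),(402,106),(383,297),(126,270)]),22)[:,:2]; sq=onplane(d,px([(150,322),(345,340),(320,536),(120,515)]),18)[:,:2]
oc=ob.mean(0); sc=sq.mean(0)
print('small',sm,'large',lg,'obl',oc,'sq',sc)
print('obl sides',[np.linalg.norm(ob[i]-ob[i-1]).round(1) for i in range(4)],'sq',[np.linalg.norm(sq[i]-sq[i-1]).round(1) for i in range(4)])
# lattice fit: local pts
L=np.array([[53,-59.5],[-53,-59.5],[53,59.5],[-53,59.5]]); W=np.array([sm,lg,oc,sc])
a=L; b=W-W.mean(0); th=np.arctan2((a[:,0]*b[:,1]-a[:,1]*b[:,0]).sum(),(a*b).sum())
r=np.array([[np.cos(th),-np.sin(th)],[np.sin(th),np.cos(th)]]); print('yaw',np.degrees(th),'fit',(W.mean(0)+a@r.T).round(1))
for n,(x0,y0,x1,y1),zt in(('plates',(335,175,378,215),35),('vial',(378,198,402,222),48)):
    m=np.zeros(z.shape,np.uint8); m[y0:y1,x0:x1]=z[y0:y1,x0:x1]>zt*.7
    uv=np.argwhere(m)[:,::-1]; P=onplane(d,uv,zt)[:,:2].astype(np.float32); q=cv2.minAreaRect(P); print(n,len(uv),P.mean(0),q,np.median(z[m>0]))
# bottle body from side
s=load('side');CS=cloud(s)
m=(CS[...,2]>30)&(CS[...,2]<100)&(np.hypot(CS[...,0]-590,CS[...,1]-260)<70); P=CS[m][:,:2]
# circle fit r=28 on visible front surface
from scipy.optimize import least_squares
f=least_squares(lambda c:np.hypot(*(P-c).T)-28,[592,262],loss='soft_l1'); print('bottle side',f.x,m.sum(),np.abs(f.fun).mean())
m=(CS[...,2]>5)&(CS[...,2]<60)&(np.hypot(CS[...,0]-516,CS[...,1]+391)<35); P=CS[m]; print('vial side',P.mean(0),P[:,0].min(),P[:,0].max(),m.sum())
E
```

```text
small [597.42964538 -95.13056454] large [492.47020197 -81.2726928 ] obl [611.96373762  22.69898118] sq [507.56337528  35.27115941]
obl sides [np.float64(83.8), np.float64(112.1), np.float64(85.0), np.float64(111.6)] sq [np.float64(84.8), np.float64(84.7), np.float64(85.7), np.float64(86.1)]
yaw -7.200371015538479 fit [[597.5 -95.3]
 [492.3 -82. ]
 [612.4  22.8]
 [507.2  36.1]]
plates 309 [ 572.97485 -277.96573] ((576.556396484375, -279.8211669921875), (86.18426513671875, 85.5483169555664), 71.17945861816406) 33.87694228074611
vial 39 [ 515.4967 -391.1031] ((515.0530395507812, -391.00555419921875), (20.243032455444336, 20.91071128845215), 87.69313049316406) 45.64025917877257
bottle side [592.21382091 261.31321727] 322 2.3642572046422523
vial side [ 515.86625746 -401.2565705    31.59866102] 505.68296012692235 527.1879843413644 159
```

```bash
python3 - <<'E'
from h import *
d=load('top'); im=d['img']; z=cloud(d)[...,2]
m=np.zeros(z.shape,np.uint8); m[175:215,335:378]=(z[175:215,335:378]>22)
lab=cv2.cvtColor(im,cv2.COLOR_RGB2LAB).astype(int); m2=np.zeros_like(m); bg=lab[260,350]; m2[175:215,335:378]=(lab[175:215,335:378,1]<bg[1]-6)
for k,M in(('z',m),('lab',m2)):
    M=cv2.morphologyEx(M,cv2.MORPH_OPEN,np.ones((3,3),np.uint8)); n,l,s,_=cv2.connectedComponentsWithStats(M); i=1+s[1:,4].argmax()
    uv=np.argwhere(l==i)[:,::-1]; P=onplane(d,uv,35)[:,:2].astype(np.float32); w,v=np.linalg.eigh(np.cov(P.T)); a=np.degrees(np.arctan2(v[1,1],v[0,1]))
    print(k,len(uv),P.mean(0),'long axis',a%180,np.sqrt(12*w),cv2.minAreaRect(P))
g=np.hstack([im[165:225,325:405],cv2.cvtColor(m2*255,cv2.COLOR_GRAY2RGB)[165:225,325:405]])
cv2.imwrite('pics/pl.png',cv2.resize(g,None,fx=5,fy=5,interpolation=cv2.INTER_CUBIC)[:,:,::-1])
E
```

```text
z 304 [ 572.59766 -277.47144] long axis 104.94511196889404 [44.49654841 80.78452127] ((572.481201171875, -277.31207275390625), (44.4396858215332, 82.23977661132812), 14.373933792114258)
lab 318 [ 571.92224 -276.23386] long axis 106.85377776156689 [45.90839105 83.78177086] ((571.7926025390625, -275.1719665527344), (46.04247283935547, 86.99700164794922), 15.512174606323242)
```

View pics/pl.png

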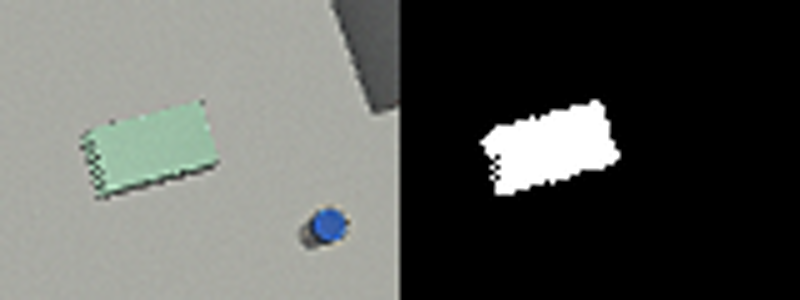

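The plates (crop left) read about 49 x 88 mm against the listed 60 x 88, so I'll look at them from the wrist camera on the way past.

Emit:
{"fn": "play_rows", "kwargs": {
  "increments": "1 0.027 0.027 0.012 6.58; 1 0.027 0.027 0.012 6.58; 1 0.027 0.027 0.012 6.58; 1 0.027 0.027 0.012 6.58; 1 0.027 0.027 0.012 6.58; 1 0.027 0.027 0.012 6.58; 1 0.027 0.027 0.012 6.58; 1 0.027 0.027 0.012 6.58; 1 0.027 0.027 0.012 6.58; 1 0.027 0.027 0.012 6.58; 1 0 0 0 0; 1 0 0 0 0"
}}

```text
t: 1.3
ee_pos: [454.7, -326.6, 342.4]
orientation: [-2.353, -2.082, 0.001]
ft_force: [-0.0, -0.8, -1.0]
width: 87.6
```

```bash
python3 - <<'E'
from h import *
d=grab('wrist'); cv2.imwrite('pics/w1.png',d['img'][:,:,::-1]); print(d['vertical_fov'],d['cx'],d['cy'],d['origin'],d['attitude'])
E
```

```text
65.70646984690485 278.78625921408786 211.23702872587555 [ 465.35635974 -251.45585499  504.36198309] [ 2.85932186 -0.17422482 -0.02547982]
```

View pics/w1.png

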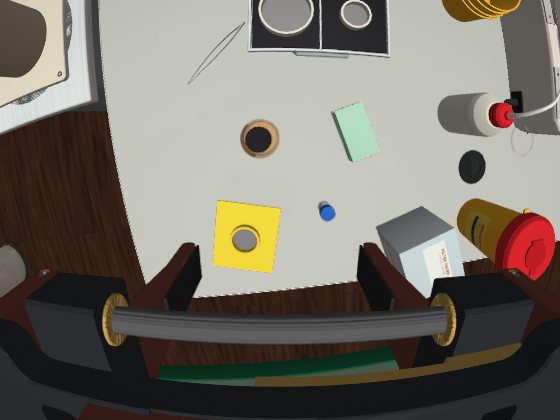

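```bash
cat >> h.py <<'E'
def frays(d,uv):
    uv=np.atleast_2d(uv).astype(float); f=210/np.tan(np.radians(float(d['vertical_fov']))/2)
    q=uv-[float(d['cx']),float(d['cy'])]; r=np.linalg.norm(q,axis=1)+1e-9; t=r/f
    v=np.c_[q*(np.sin(t)/r)[:,None],np.cos(t)]; return v@rot(d['attitude']).T
def fplane(d,uv,z):
    r=frays(d,uv); o=np.array(d['origin'],float); return (o+r*((z-o[2])/r[:,2])[:,None])[:,:2]
E
python3 - <<'E'
from h import *
d=load('wrist'); im=d['img']; hsv=cv2.cvtColor(im,cv2.COLOR_RGB2HSV)
print(hsv[130,356],hsv[180,300])
m=((hsv[...,0]>50)&(hsv[...,0]<95)&(hsv[...,1]>45)).astype(np.uint8)
M=np.zeros_like(m); M[85:175,320:395]=m[85:175,320:395]; M=cv2.morphologyEx(M,cv2.MORPH_OPEN,np.ones((3,3)))
uv=np.argwhere(M)[:,::-1]
print(len(uv),uv.min(0),uv.max(0)); r=d['range_z'][M>0]; P3=np.array(d['origin'],float)+frays(d,uv)*(r/(frays(d,uv)@rot(d['attitude'])[:,2]))[:,None]
print('z pct',np.percentile(P3[:,2],[5,25,50,75,95]))
T=P3[:,2]>28
for n,P in (('plane35',fplane(d,uv,35)),('depth top',P3[T,:2])):
    print(n,cv2.minAreaRect(P.astype(np.float32)),P.mean(0))
v=((hsv[...,0]>100)&(hsv[...,0]<130)&(hsv[...,1]>120)).astype(np.uint8); uv=np.argwhere(v[195:230,310:345])[:,::-1]+[310,195]; print('vial',cv2.minAreaRect(fplane(d,uv,48).astype(np.float32)))
E
```

```text
[ 70  48 221] [ 37  11 201]
1663 [332 103] [377 161]
z pct [26.32328674 34.07815933 34.8097274  35.46521144 36.46847596]
plane35 ((574.3128662109375, -278.3076171875), (47.41302490234375, 79.85819244384766), 15.271761894226074) [ 573.92965762 -277.95699316]
depth top ((536.3154296875, -283.7706604003906), (131.8636016845703, 83.2449722290039), 7.77949857711792) [ 574.77729357 -277.79405151]
vial ((519.4378051757812, -391.017333984375), (23.208463668823242, 20.942554473876953), 85.02123260498047)
```

Emit:
{"fn": "play_rows", "kwargs": {
  "increments": "1 0.0098 0.042 -0.009 0; 1 0.0098 0.042 -0.009 0; 1 0.0098 0.042 -0.009 0; 1 0.0098 0.042 -0.009 0; 1 0.0098 0.042 -0.009 0; 1 0.0098 0.042 -0.009 0; 1 0.0098 0.042 -0.009 0; 1 0.0098 0.042 -0.009 0; 1 0.0098 0.042 -0.009 0; 1 0.0098 0.042 -0.009 0; 1 0.0098 0.042 -0.009 0; 1 0.0098 0.042 -0.009 0; 1 0.0098 0.042 -0.009 0; 1 0.0098 0.042 -0.009 0; 1 0 0 0 0; 1 0 0 0 0"
}}

```text
t: 2.95
ee_pos: [591.5, 259.8, 215.3]
orientation: [-2.354, -2.08, 0.004]
ft_force: [0.2, -0.5, 0.1]
width: 87.8
```

```bash
python3 - <<'E'
from h import *
d=grab('wrist'); cv2.imwrite('pics/w2.png',d['img'][:,:,::-1]); o=ctrl.get_obs(); print(o['ee_pos'],o['orientation'])
im=d['img'];hsv=cv2.cvtColor(im,cv2.COLOR_RGB2HSV)
m=((hsv[...,0]>78)&(hsv[...,0]<100)&(hsv[...,1]>110)).astype(np.uint8)
n,l,s,c=cv2.connectedComponentsWithStats(m)
for i in np.argsort(-s[1:,4])[:3]+1:
    uv=np.argwhere(l==i)[:,::-1]; print(s[i],c[i],cv2.minAreaRect(fplane(d,uv,159).astype(np.float32)))
E
```

```text
[591.54471594 259.12396028 215.86727109] [-2.35483016 -2.07922185  0.00316317]
[ 264  195   45   48 1667] [285.89022196 218.86922615] ((598.2479248046875, 266.65008544921875), (31.03661346435547, 34.54781723022461), 17.692420959472656)
```

View pics/w2.png

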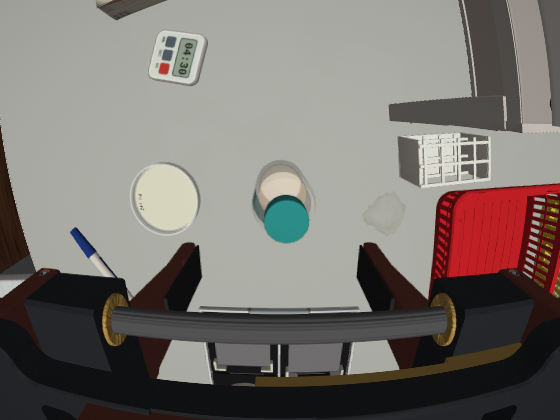

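Emit:
{"fn": "play_rows", "kwargs": {
  "increments": "1 0.002 0.003 -0.032 0; 1 0 0 -0.03 0; 1 0 0 -0.03 0; 1 0 0 -0.025 0; 1 0 0 -0.013 0; 1 0 0 0 0; 0 0 0 0 0; 0 0 0 0 0; 0 0 0 0 0; 0 0 0 0 0; 0 0 0 0 0; 0 0 0 0 0; 0 0 0 0 0"
}}

```text
t: 4.3
ee_pos: [594.4, 264.2, 87.5]
orientation: [2.353, 2.081, 0.002]
ft_force: [0.7, 0.4, 5.6]
width: 55.4
```

Emit:
{"fn": "play_rows", "kwargs": {
  "increments": "0.8 0 0 0 0; 0.8 0 0 0 0; 0.8 0 0 -0.005 0; 0.8 0 0 0 0; 0 0 0 0 0; 0 0 0 0 0; 0 0 0 0 0; 0 0 0 0 0; 0 0 0 0 0; 0 0 0 0 0"
}}

```text
t: 5.3
ee_pos: [593.9, 263.9, 81.7]
orientation: [2.353, 2.081, 0.0]
ft_force: [0.2, 0.7, -1.7]
width: 55.4
```

Emit:
{"fn": "play_rows", "kwargs": {
  "increments": "0 0 0 0.01 0; 0 0 0 0.025 0; 0 0 0 0.03 0; 0 0 0 0.02 0; 0 -0.0051 -0.0173 0 0; 0 -0.0102 -0.0346 0 0; 0 -0.0102 -0.0346 0 0; 0 -0.0102 -0.0346 0 0; 0 -0.0102 -0.0346 0 0; 0 -0.0102 -0.0346 0 0; 0 -0.0102 -0.0346 0 0; 0 -0.0102 -0.0346 0 0; 0 -0.0102 -0.0346 0 0; 0 -0.0102 -0.0346 0 0; 0 -0.0051 -0.0173 0 0; 0 0 0 0 0; 0 0 0 0 0"
}}

```text
t: 7.0
ee_pos: [490.7, -82.4, 166.1]
orientation: [-2.354, -2.079, 0.001]
ft_force: [-0.9, -0.2, -2.9]
width: 54.9
```

```bash
python3 - <<'E'
from h import *
d=grab('side'); o=ctrl.get_obs(); print(o['ee_pos'],o['ft_force'],o['width']); c=d['img'][110:290,200:370]; cv2.imwrite('pics/s2.png',cv2.resize(c,None,fx=3.3,fy=3.3,interpolation=cv2.INTER_CUBIC)[:,:,::-1])
E
```

```text
[491.10293616 -81.84850288 166.25191448] [ 0.7917376   0.46880418 -2.34755892] 55.498287728648876
```

View pics/s2.png

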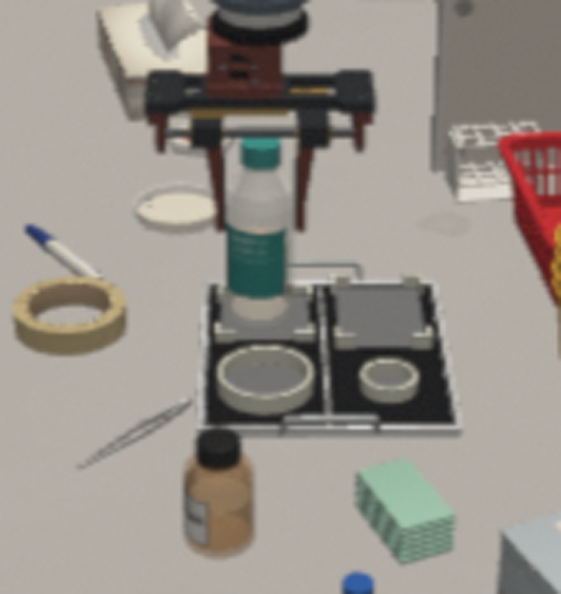

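Emit:
{"fn": "play_rows", "kwargs": {
  "increments": "0 0.001 0 -0.02 0; 0 0 0 -0.025 0; 0 0 0 -0.018 0; 0 0 0 -0.006 0; 0 0 0 -0.002 0; 0 0 0 -0.002 0; 0 0 0 -0.001 0; 0 0 0 0 0; 0 0 0 0 0"
}}

```text
t: 7.95
ee_pos: [493.1, -82.2, 93.2]
orientation: [2.353, 2.081, 0.001]
ft_force: [0.4, -0.3, -2.6]
width: 55.0
```

Emit:
{"fn": "play_rows", "kwargs": {
  "increments": "0 0 0 -0.001 0; 0 0 0 -0.001 0; 0 0 0 -0.0005 0; 0 0 0 0 0; 0 0 0 0 0"
}}

```text
t: 8.45
ee_pos: [492.8, -82.1, 90.1]
orientation: [-2.353, -2.081, 0.0]
ft_force: [-0.6, 0.3, -2.4]
width: 55.1
```

Emit:
{"fn": "play_rows", "kwargs": {
  "increments": "0 0 0 -0.0007 0; 0 0 0 -0.0007 0; 0 0 0 -0.0006 0; 0 0 0 0 0; 0 0 0 0 0"
}}

```text
t: 8.95
ee_pos: [493.1, -82.1, 89.4]
orientation: [2.353, 2.081, 0.001]
ft_force: [-2.6, 0.3, 12.2]
width: 54.9
```

Emit:
{"fn": "play_rows", "kwargs": {
  "increments": "0.85 0 0 0 0; 0.85 0 0 0 0; 0.85 0 0 0 0; 0.85 0 0 0.01 0; 0.85 0 0 0.03 0; 0.85 0 0 0.045 0; 0.85 0 0 0.045 0; 0.85 0.0022 -0.0281 0 -8.2; 0.7 0.0022 -0.0281 0 -8.2; 0.7 0.0022 -0.0281 0 -8.2; 0.7 0.0022 -0.0281 0 -8.2; 0.7 0.0022 -0.0281 0 -8.2; 0.7 0.0022 -0.0281 0 -8.2; 0.7 0.0022 -0.0281 -0.015 -8.2; 0.7 0.0022 -0.0281 -0.015 -8.2; 0.7 0.0022 -0.0281 -0.015 -8.2; 0.7 0.0022 -0.0281 -0.015 -8.2; 0.7 0.0022 -0.0281 -0.015 -8.2; 0.7 0 0 0 0; 0.7 0 0 0 0"
}}

```text
t: 10.95
ee_pos: [516.5, -391.2, 143.1]
orientation: [-3.135, 0.196, 0.001]
ft_force: [0.2, -0.8, -0.5]
width: 61.6
```

```bash
python3 - <<'E'
from h import *
o=ctrl.get_obs(); print(o['ee_pos'],o['orientation'],o['ft_force'],o['width'],o['qpos'])
w=grab('wrist'); d=grab('side'); c=d['img'][90:310,200:370]; g=np.hstack([cv2.resize(c,(324,420)),cv2.resize(w['img'],(476,357+63))]); cv2.imwrite('pics/s3.png',g[:,:,::-1])
im=w['img'];hsv=cv2.cvtColor(im,cv2.COLOR_RGB2HSV)
m=((hsv[...,0]>100)&(hsv[...,0]<130)&(hsv[...,1]>120)&(hsv[...,2]>80)).astype(np.uint8)
n,l,s,c=cv2.connectedComponentsWithStats(m)
for i in np.argsort(-s[1:,4])[:3]+1:
    uv=np.argwhere(l==i)[:,::-1]; print(s[i],c[i],cv2.minAreaRect(fplane(w,uv,48).astype(np.float32)))
E
```

```text
[ 516.54920183 -391.15511471  143.05726083] [-3.13461830e+00  1.96208433e-01  1.35802394e-03] [ 0.24275068 -0.79131546 -0.54870577] 61.596281812414745 [-6.66585158e-01  5.49119914e-01  1.62802393e+00  2.42692905e-04
  9.65637297e-01  1.02909796e+00]
[269 194  26  29 598] [281.7006689  208.22240803] ((521.9283447265625, -393.12945556640625), (20.605205535888672, 23.829687118530273), 82.87931823730469)
```

View pics/s3.png

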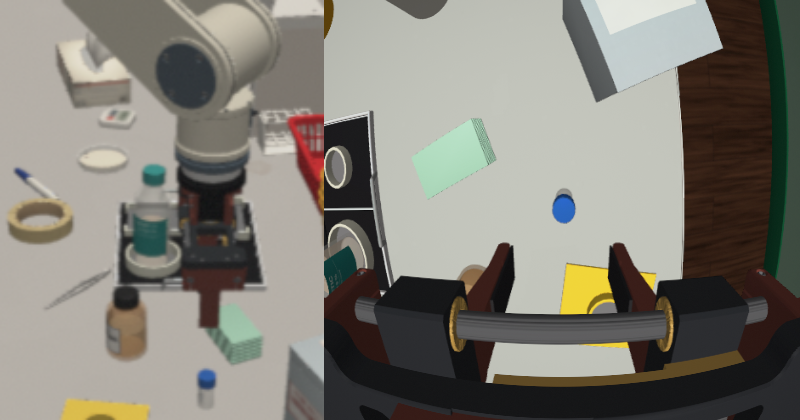

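Emit:
{"fn": "play_rows", "kwargs": {
  "increments": "0.7 0.0015 0 -0.035 0; 0.7 0 0 -0.04 0; 0.7 0 0 -0.03 0; 0.7 0 0 -0.014 0; 0.7 0 0 0 0; 0.7 0 0 0 0; 0 0 0 0 0; 0 0 0 0 0; 0 0 0 0 0; 0 0 0 0 0; 0 0 0 0 0; 0 0 0 0 0; 0 0 0 0 0; 0 0 0 0 0"
}}

```text
t: 12.45
ee_pos: [518.6, -391.2, 24.3]
orientation: [3.135, -0.198, 0.0]
ft_force: [-0.4, -0.3, 2.5]
width: 21.6
```

Emit:
{"fn": "play_rows", "kwargs": {
  "increments": "0 0 0 0.01 0; 0 0 0 0.03 0; 0 0 0 0.03 0; 0 0 0 0.02 0; 0 0.004 0.0148 0 0; 0 0.0079 0.0296 0 0; 0 0.0079 0.0296 0 0; 0 0.0079 0.0296 0 0; 0 0.0079 0.0296 0 0; 0 0.0079 0.0296 0 0; 0 0.0079 0.0296 0 0; 0 0.0079 0.0296 0 0; 0 0.0079 0.0296 0 0; 0 0.0079 0.0296 0 0; 0 0.004 0.0148 0 0; 0 0 0 0 0; 0 0 0 0 0; 0 0 0 -0.03 0; 0 0 0 -0.02 0; 0 0 0 0 0"
}}

```text
t: 14.45
ee_pos: [595.1, -96.3, 61.6]
orientation: [-3.135, 0.201, 0.008]
ft_force: [0.2, -0.6, -0.2]
width: 21.8
```

```bash
python3 - <<'E'
from h import *
o=ctrl.get_obs(); print(o['ee_pos'],o['ft_force'],o['width'])
w=grab('wrist'); d=grab('side'); c=d['img'][150:270,240:370]; g=np.hstack([cv2.resize(c,(400,370),interpolation=cv2.INTER_CUBIC),cv2.resize(w['img'][120:330,170:397],(400,370))]); cv2.imwrite('pics/s4.png',g[:,:,::-1])
E
```

```text
[595.08438435 -96.25529024  61.56824342] [ 0.17862222 -0.56732899 -0.23260814] 21.767857758928844
```

View pics/s4.png

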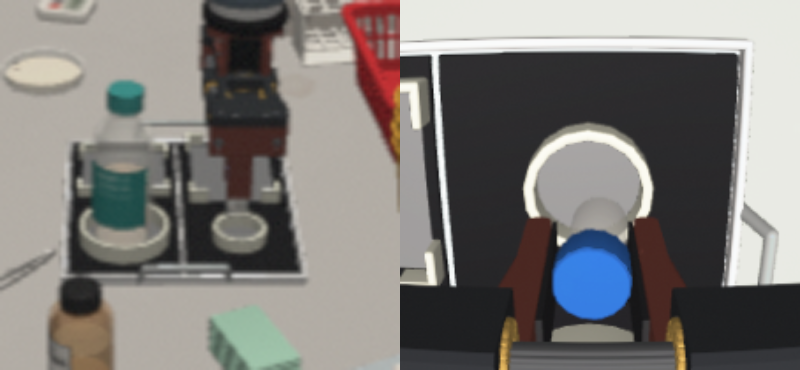

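Emit:
{"fn": "play_rows", "kwargs": {
  "increments": "0 0.002 0.001 -0.012 0; 0 0 0 -0.01 0; 0 0 0 -0.003 0; 0 0 0 -0.001 0; 0 0 0 -0.001 0; 0 0 0 0 0; 0 0 0 0 0"
}}

```text
t: 15.25
ee_pos: [599.8, -94.2, 37.5]
orientation: [3.135, -0.198, 0.001]
ft_force: [0.9, 0.3, -0.4]
width: 21.7
```

Emit:
{"fn": "play_rows", "kwargs": {
  "increments": "0 -0.002 0 -0.002 0; 0 0 0 -0.001 0; 0 0 0 -0.0007 0; 0 0 0 -0.0007 0; 0 0 0 0 0; 0 0 0 0 0"
}}

```text
t: 15.85
ee_pos: [597.6, -94.2, 32.8]
orientation: [-3.135, 0.198, 0.0]
ft_force: [0.2, 0.3, 0.4]
width: 21.3
```

Emit:
{"fn": "play_rows", "kwargs": {
  "increments": "0 0 0 -0.0006 0; 0 0 0 -0.0006 0; 0 0 0 0 0; 0 0 0 0 0"
}}

```text
t: 16.25
ee_pos: [598.1, -94.3, 32.2]
orientation: [3.135, -0.198, 0.002]
ft_force: [-1.1, 1.3, 5.3]
width: 21.4
```

Emit:
{"fn": "play_rows", "kwargs": {
  "increments": "0.45 0 0 0 0; 0.45 0 0 0 0; 0.45 0 0 0 0; 0.45 0 0 0.02 0; 0.45 0 0 0.04 0; 0.6 0 0 0.05 0; 0.9 -0.01 0.04 0.03 7.3; 1 -0.01 0.04 0.02 7.3; 1 -0.01 0.04 0 7.3; 1 -0.01 0.04 0 7.3; 1 -0.01 0.04 0 7.3; 1 -0.01 0.04 0 7.3; 1 -0.01 0.04 0 7.3; 1 -0.01 0.04 0 7.3; 1 -0.01 0.04 0 7.3; 1 -0.01 0.04 0 7.3; 1 0 0 0 0; 1 0 0 0 0"
}}

```text
t: 18.05
ee_pos: [497.2, 305.5, 190.6]
orientation: [2.637, 1.707, -0.001]
ft_force: [0.5, -0.6, 0.1]
width: 87.8
```

```bash
python3 - <<'E'
from h import *
o=ctrl.get_obs(); print(o['ee_pos'],o['orientation'],o['ft_force'],o['width'])
t=load('top'); C=cloud(t); P=C[200:255,45:138].reshape(-1,3); P=P[P[:,2]>20]
for a in (20,50,80): q=P[P[:,2]>a]; print('tissue z>',a,q[:,:2].min(0),q[:,:2].max(0),q[:,2].max())
d=grab('wrist'); im=d['img']; hsv=cv2.cvtColor(im,cv2.COLOR_RGB2HSV); H,S=hsv[...,0],hsv[...,1]
c=grab('side')['img'][150:270,240:370]; g=np.hstack([cv2.resize(c,(400,370),interpolation=cv2.INTER_CUBIC),cv2.resize(im,(400,300))[:, :] if 0 else cv2.copyMakeBorder(cv2.resize(im,(400,300)),0,70,0,0,cv2.BORDER_CONSTANT)]); cv2.imwrite('pics/s5.png',g[:,:,::-1])
E
```

```text
[497.22432931 305.50560272 190.63981787] [ 2.63708996e+00  1.70699018e+00 -1.15646417e-03] [ 0.53106388 -0.55563011  0.13405888] 87.81623856568967
tissue z> 20 [316.58424989  -1.6540906 ] [527.51181846 741.94344787] 1374.901121927674
tissue z> 50 [316.58424989  -1.6540906 ] [525.01018824 740.38119705] 1374.901121927674
tissue z> 80 [316.58424989  -1.6540906 ] [508.61583137 713.05996491] 1374.901121927674
```

View pics/s5.png

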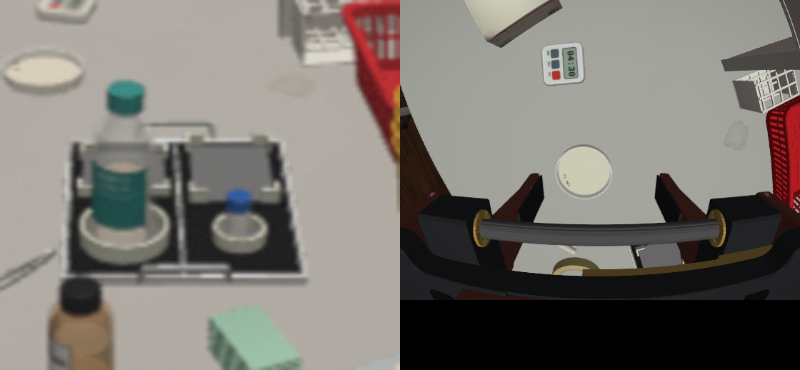

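```bash
python3 - <<'E'
from h import *
t=load('top'); C=cloud(t); P=C[200:255,45:138].reshape(-1,3); P=P[(P[:,2]>30)&(P[:,2]<300)]
print('tissue',P.min(0),P.max(0)); q=P[P[:,1]<540]; print(q[:,1].min(), q[:,2].max(), q[q[:,1].argmin()])
d=load('wrist'); im=d['img']; g=im[50:130,190:270]; L=cv2.cvtColor(im,cv2.COLOR_RGB2LAB).astype(int)
M=np.zeros(im.shape[:2],np.uint8); M[50:130,190:270]=L[50:130,190:270,0]>L[140,200,0]+18
M=cv2.morphologyEx(M,cv2.MORPH_CLOSE,np.ones((9,9))); n,l,s,c=cv2.connectedComponentsWithStats(M); i=1+s[1:,4].argmax(); uv=np.argwhere(l==i)[:,::-1]
print(s[i],cv2.minAreaRect(fplane(d,uv,15).astype(np.float32)))
E
```

```text
tissue [390.39663792 500.65633512  30.06071244] [527.51181846 741.94344787 132.67307156]
500.65633512472203 109.07101593021093 [418.3025101  500.65633512  44.12155873]
[ 199   60   58   58 1538] ((495.1462097167969, 428.22747802734375), (57.84318923950195, 57.85633087158203), 69.37844848632812)
```

Emit:
{"fn": "play_rows", "kwargs": {
  "increments": "1 -0.0018 0.029 0 1.2; 1 -0.0018 0.029 -0.01 0; 1 -0.0018 0.029 -0.02 0; 1 -0.0018 0.0295 -0.03 0; 1 0 0 -0.04 0; 1 0 0 -0.04 0; 1 0 0 -0.03 0; 1 0 0 -0.01 0; 1 0 0 -0.004 0; 1 0 0 0 0; 1 0 0 0 0"
}}

```text
t: 19.25
ee_pos: [491.8, 422.0, 8.8]
orientation: [-2.62, -1.732, -0.004]
ft_force: [-0.3, 0.0, -0.6]
width: 87.9
```

Emit:
{"fn": "play_rows", "kwargs": {
  "increments": "1 -0.001 0 -0.003 0; 0.7 0 0 -0.002 0; 0 0 0 0 0; 0 0 0 0 0; 0 0 0 0 0; 0 0 0 0 0; 0 0 0 0 0; 0 0 0 0 0"
}}

```text
t: 20.05
ee_pos: [489.7, 421.6, 2.2]
orientation: [-2.62, -1.733, -0.0]
ft_force: [-0.8, -0.5, 1.7]
width: 61.8
```

Emit:
{"fn": "play_rows", "kwargs": {
  "increments": "0 0 0 0.015 0; 0 0 0 0.03 0; 0 0 0 0.025 0; 0 0.0014 -0.0165 0 0; 0 0.0014 -0.034 0 1.58; 0 0.0014 -0.034 0 1.58; 0 0.0014 -0.034 0 1.58; 0 0.0014 -0.034 0 1.58; 0 0.0014 -0.034 0 1.58; 0 0.0014 -0.034 0 1.58; 0 0.0014 -0.034 0 1.58; 0 0.0014 -0.034 0 1.58; 0 0.0014 -0.034 0 1.58; 0 0.0014 -0.034 0 1.58; 0 0.0014 -0.034 0 0; 0 0 0 0 0; 0 0 0 0 0; 0 0 0 -0.025 0; 0 0 0 0 0; 0 0 0 0 0"
}}

```text
t: 22.05
ee_pos: [505.6, 31.8, 46.7]
orientation: [-2.355, -2.078, 0.002]
ft_force: [-0.3, 0.0, 0.1]
width: 62.2
```

```bash
python3 - <<'E'
from h import *
o=ctrl.get_obs(); print(o['ee_pos'],o['orientation'],o['ft_force'],o['width'])
w=grab('wrist'); d=grab('side'); c=d['img'][150:270,240:370]; g=np.hstack([cv2.resize(c,(400,370),interpolation=cv2.INTER_CUBIC),cv2.resize(w['img'][90:330,150:409],(400,370))]); cv2.imwrite('pics/s6.png',g[:,:,::-1])
E
```

```text
[505.57757803  31.7896363   46.7159521 ] [-2.35477532e+00 -2.07769657e+00  2.26706361e-03] [-0.34227499  0.01773042  0.0710671 ] 62.222413820438796
```

View pics/s6.png

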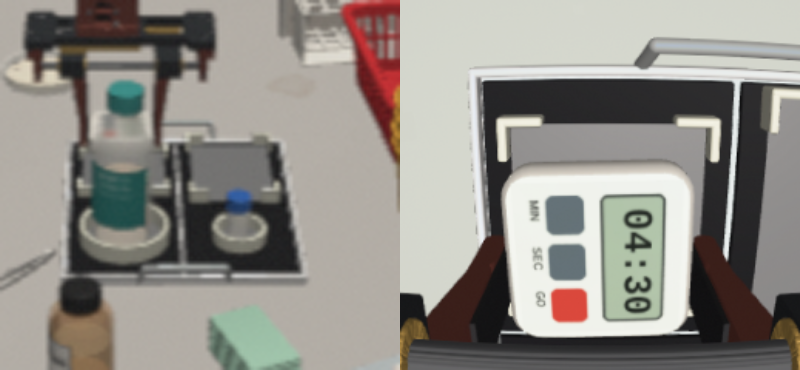

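Emit:
{"fn": "play_rows", "kwargs": {
  "increments": "0 0.003 0 -0.015 0; 0 0 0 -0.012 0; 0 0 0 -0.004 0; 0 0 0 -0.002 0; 0 0 0 0 0; 0 0 0 0 0"
}}

```text
t: 22.75
ee_pos: [509.5, 31.0, 14.3]
orientation: [2.357, 2.077, 0.0]
ft_force: [0.1, 0.0, 0.1]
width: 61.9
```

Emit:
{"fn": "play_rows", "kwargs": {
  "increments": "0 -0.001 0 -0.002 0; 0 0 0 -0.001 0; 0 0 0 -0.0005 0; 0 0 0 0 0; 0 0 0 0 0"
}}

```text
t: 23.25
ee_pos: [508.4, 31.0, 10.5]
orientation: [2.357, 2.077, 0.0]
ft_force: [0.2, -0.0, -0.1]
width: 61.9
```

Emit:
{"fn": "play_rows", "kwargs": {
  "increments": "0 0 0 -0.0006 0; 0 0 0 -0.0006 0; 0 0 0 -0.0006 0; 0 0 0 0 0; 0 0 0 0 0"
}}

```text
t: 23.75
ee_pos: [508.5, 31.0, 10.0]
orientation: [2.357, 2.077, 0.0]
ft_force: [-4.9, -0.2, 18.3]
width: 61.7
```

Emit:
{"fn": "play_rows", "kwargs": {
  "increments": "0.82 0 0 0 0; 0.82 0 0 0 0; 0.82 0 0 0 0; 0.82 0 0 0.02 0; 0.85 0 0 0.04 0; 1 0 0 0.045 0; 1 0 0 0.045 0; 1 0 0 0.04 0; 1 0.0072 -0.0343 0 2.5; 1 0.0072 -0.0343 0 2.5; 1 0.0072 -0.0343 0 2.5; 1 0.0072 -0.0343 0 2.5; 1 0.0072 -0.0343 0 2.5; 1 0.0072 -0.0343 0 2.5; 1 0.0072 -0.0343 0 2.5; 1 0.0072 -0.0343 0 2.5; 1 0.0072 -0.0343 0 2.5; 1 0 0 -0.02 0; 1 0 0 -0.02 0; 1 0 0 0 0"
}}

```text
t: 25.75
ee_pos: [571.1, -277.1, 155.5]
orientation: [-1.904, -2.492, 0.002]
ft_force: [-0.3, -0.1, 0.3]
width: 87.9
```

```bash
python3 - <<'E'
from h import *
o=ctrl.get_obs(); print(o['ee_pos'],o['orientation'],o['ft_force'],o['width'])
w=grab('wrist'); d=grab('side'); c=d['img'][150:270,240:370]; g=np.hstack([cv2.resize(c,(400,370),interpolation=cv2.INTER_CUBIC),cv2.resize(w['img'][90:330,150:409],(400,370))]); cv2.imwrite('pics/s7.png',g[:,:,::-1])
im=w['img'];hsv=cv2.cvtColor(im,cv2.COLOR_RGB2HSV)
m=((hsv[...,0]>50)&(hsv[...,0]<95)&(hsv[...,1]>45)&(hsv[...,2]>170)).astype(np.uint8); m[330:]=0
n,l,s,c=cv2.connectedComponentsWithStats(m); i=1+s[1:,4].argmax(); uv=np.argwhere(l==i)[:,::-1]; print(s[i],c[i],cv2.minAreaRect(fplane(w,uv,35).astype(np.float32)))
E
```

```text
[ 571.1334103  -277.10516305  155.53493691] [-1.90379632e+00 -2.49184963e+00  1.65487212e-03] [-0.25231847 -0.08242367  0.29322139] 87.91108585731621
[ 260  167   49   83 3929] [283.66403665 207.44489692] ((577.0291748046875, -278.43353271484375), (42.8713264465332, 77.3015365600586), 15.077581405639648)
```

View pics/s7.png

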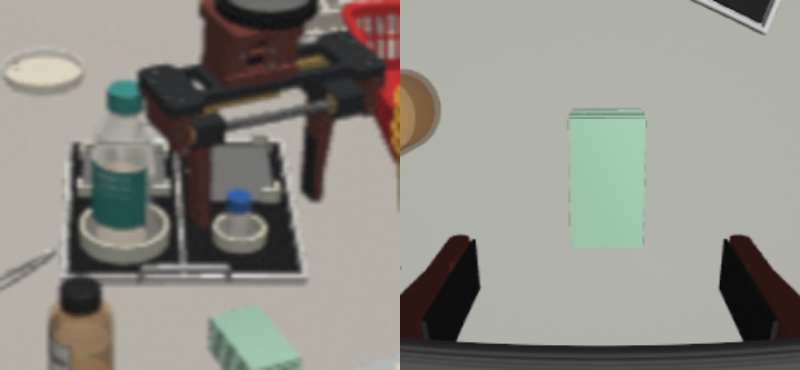

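Emit:
{"fn": "play_rows", "kwargs": {
  "increments": "1 0.002 0 -0.035 0; 1 0 0 -0.045 0; 1 0 0 -0.04 0; 1 0 0 -0.02 0; 1 0 0 -0.007 0; 1 0 0 0 0; 0.7 0 0 0 0; 0.6 0 0 0 0; 0 0 0 0 0; 0 0 0 0 0; 0 0 0 0 0; 0 0 0 0 0; 0 0 0 0 0; 0 0 0 0 0"
}}

```text
t: 27.25
ee_pos: [575.3, -277.7, 11.9]
orientation: [1.906, 2.497, 0.0]
ft_force: [-1.2, 0.7, 3.2]
width: 43.9
```

The jaws closed on 43.9 mm, against a listed 60 mm. Before carrying this block, I'll check that no other green block is in the scene.

```bash
python3 - <<'E'
from h import *
for n in('top','side'):
    im=load(n)['img'];hsv=cv2.cvtColor(im,cv2.COLOR_RGB2HSV)
    m=((hsv[...,0]>45)&(hsv[...,0]<95)&(hsv[...,1]>30)&(hsv[...,2]>90)).astype(np.uint8)
    k,l,s,c=cv2.connectedComponentsWithStats(m); print(n,[(s[i].tolist(),im[l==i].mean(0).round().tolist()) for i in range(1,k) if s[i,4]>25])
c=load('top')['img'][0:160,120:420]; cv2.imwrite('pics/t2.png',cv2.resize(c,None,fx=2.6,fy=2.6,interpolation=cv2.INTER_CUBIC)[:,:,::-1])
# block height from edges
d=load('side'); P=cloud(d); m=(np.abs(P[...,0]-573)<60)&(np.abs(P[...,1]+277)<60)&(P[...,2]>8); Q=P[m]; print('block z pct',np.percentile(Q[:,2],[50,90,99]), Q.min(0),Q.max(0))
E
```

```text
top [([185, 175, 11, 10, 83], [63.0, 139.0, 135.0]), ([342, 185, 26, 19, 314], [153.0, 189.0, 164.0])]
side [([139, 0, 112, 121, 5032], [89.0, 106.0, 92.0]), ([271, 0, 34, 29, 684], [89.0, 105.0, 92.0]), ([330, 0, 227, 105, 13928], [88.0, 105.0, 91.0]), ([275, 176, 10, 12, 75], [70.0, 126.0, 120.0]), ([309, 249, 28, 31, 606], [135.0, 164.0, 144.0])]
block z pct [369.10411331 512.2649552  538.58238229] [ 513.00372932 -336.98051722    8.09801418] [ 632.96540754 -217.00275063  553.34425437]
```

View pics/t2.png

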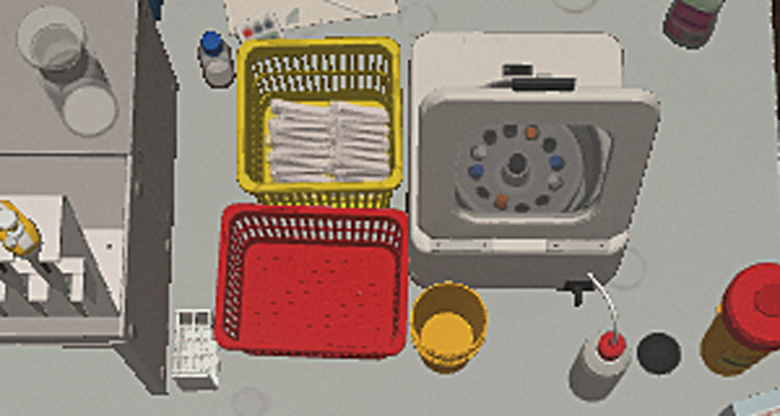

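The two stored views show no other green block, so this is the stack. I'll carry it over, raising it enough for the gripper body to clear the bottle.

Emit:
{"fn": "play_rows", "kwargs": {
  "increments": "0 0 0 0.01 0; 0 0 0 0.03 0; 0 0 0 0.04 0; 0 0 0 0.035 0; 0 0 0 0.015 0; 0 0.0019 0.0152 0 0; 0 0.0037 0.03 0 -2.5; 0 0.0037 0.03 0 -2.5; 0 0.0037 0.03 0 -2.5; 0 0.0037 0.03 0 -2.5; 0 0.0037 0.03 0 -2.5; 0 0.0037 0.03 0 -2.5; 0 0.0037 0.03 0 -2.5; 0 0.0037 0.03 0 -2.5; 0 0.0037 0.03 0 -2.4; 0 0.0019 0.0153 0 0; 0 0 0 0 0; 0 0 0 -0.03 0; 0 0 0 -0.03 0; 0 0 0 0 0"
}}

```text
t: 29.25
ee_pos: [608.3, 21.9, 77.3]
orientation: [-2.351, -2.076, 0.011]
ft_force: [0.2, 0.2, -3.9]
width: 43.7
```

```bash
python3 - <<'E'
from h import *
o=ctrl.get_obs(); print(o['ee_pos'],o['orientation'],o['ft_force'],o['width'])
w=grab('wrist'); d=grab('side'); c=d['img'][130:270,230:370]; g=np.hstack([cv2.resize(c,(400,400),interpolation=cv2.INTER_CUBIC),cv2.resize(w['img'][90:349,150:409],(400,400))]); cv2.imwrite('pics/s8.png',g[:,:,::-1])
E
```

```text
[608.32744558  21.94976694  77.2690484 ] [-2.35069314 -2.07570923  0.01095475] [ 0.23844811  0.22026237 -3.85113028] 43.65302638220742
```

View pics/s8.png

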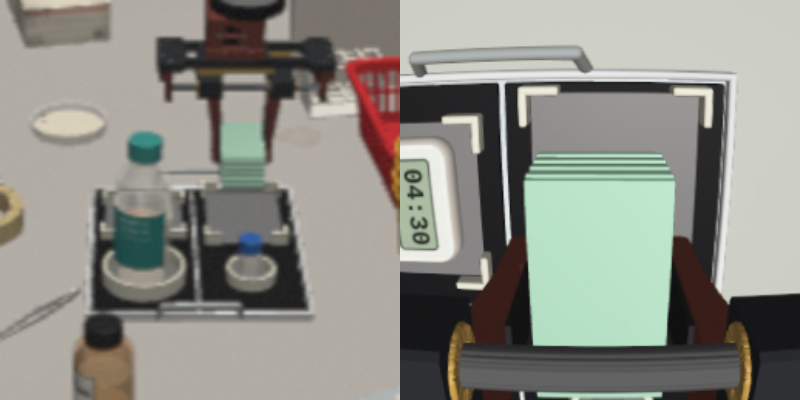

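Emit:
{"fn": "play_rows", "kwargs": {
  "increments": "0 0.003 0.001 -0.02 0; 0 0 0 -0.02 0; 0 0 0 -0.008 0; 0 0 0 -0.002 0; 0 0 0 0 0; 0 0 0 0 0"
}}

```text
t: 29.95
ee_pos: [616.1, 23.7, 32.9]
orientation: [2.354, 2.078, 0.002]
ft_force: [-0.5, -0.6, -3.4]
width: 43.7
```

Emit:
{"fn": "play_rows", "kwargs": {
  "increments": "0 -0.002 0 -0.004 0; 0 0 0 -0.003 0; 0 0 0 -0.002 0; 0 0 0 -0.001 0; 0 0 0 0 0; 0 0 0 0 0"
}}

```text
t: 30.55
ee_pos: [613.3, 23.8, 21.7]
orientation: [-2.355, -2.079, 0.0]
ft_force: [-0.0, -0.3, -2.7]
width: 43.7
```

Emit:
{"fn": "play_rows", "kwargs": {
  "increments": "0 0 0 -0.001 0; 0 0 0 -0.0006 0; 0 0 0 -0.0006 0; 0 0 0 0 0; 0 0 0 0 0"
}}

```text
t: 31.05
ee_pos: [613.3, 23.8, 19.9]
orientation: [2.355, 2.079, 0.0]
ft_force: [-3.0, -0.8, 3.5]
width: 43.7
```

Emit:
{"fn": "play_rows", "kwargs": {
  "increments": "0 0 0 -0.0005 0; 0 0 0 0 0; 0.68 0 0 0 0; 0.68 0 0 0 0; 0.68 0 0 0 0; 0.68 0 0 0 0; 0.68 0 0 0.015 0; 0.7 0 0 0.04 0; 0.8 0 0 0.045 0; 1 0 0 0.045 0; 1 0 0 0.045 0; 1 0.01 0.045 0.01 0; 1 0.01 0.045 0 0; 1 0.01 0.045 0 0; 1 0.01 0.045 0 0; 1 0.01 0.045 0 0; 1 0 0 0 0; 1 0 0 0 0"
}}

```text
t: 32.85
ee_pos: [662.9, 249.7, 219.5]
orientation: [2.353, 2.081, -0.0]
ft_force: [-0.4, 0.1, -0.1]
width: 87.8
```

```bash
python3 - <<'E'
from h import *
o=ctrl.get_obs(); print(o['ee_pos'],o['ft_force'],o['width'])
t=grab('top'); d=grab('side'); c=d['img'][150:290,210:350]; e=t['img'][155:250,180:320]; g=np.hstack([cv2.resize(c,(400,400),interpolation=cv2.INTER_CUBIC),cv2.copyMakeBorder(cv2.resize(e,(400,271),interpolation=cv2.INTER_CUBIC),0,129,0,0,cv2.BORDER_CONSTANT)]); cv2.imwrite('pics/end.png',g[:,:,::-1])
P=cloud(d)
def zt(x,y,r,lo=5,hi=200):
    for n,Q in(('side',P),('top',cloud(t))):
        m=(np.hypot(Q[...,0]-x,Q[...,1]-y)<r)&(Q[...,2]>lo)&(Q[...,2]<hi); q=Q[m]; print(n,m.sum(),np.percentile(q[:,2],[5,50,95]).round(1) if m.sum() else '',end=' | ')
    print()
for a in ((492,-82,14,140),(597,-95,8,30),(507,36,15),(612,23,15),(430,-265,12,70),(448,262,30)): zt(*a)
E
```

```text
[662.94343759 249.72418096 219.50411746] [-0.37672608  0.11306428 -0.12755886] 87.84119257043116
side 43 [153.7 163.1 165.8] | top 64 [162.2 165.3 168.5] | 
side 10 [50.3 54.1 55.3] | top 18 [51.  56.4 60.2] | 
side 0  | top 59 [18.1 22.7 26.6] | 
side 37 [37.4 40.5 42.9] | top 58 [38.3 42.1 47.3] | 
side 30 [87.3 90.1 92.4] | top 48 [75.7 91.3 95.3] | 
side 113 [ 9.9 12.9 16.3] | top 0  |
```

View pics/end.png

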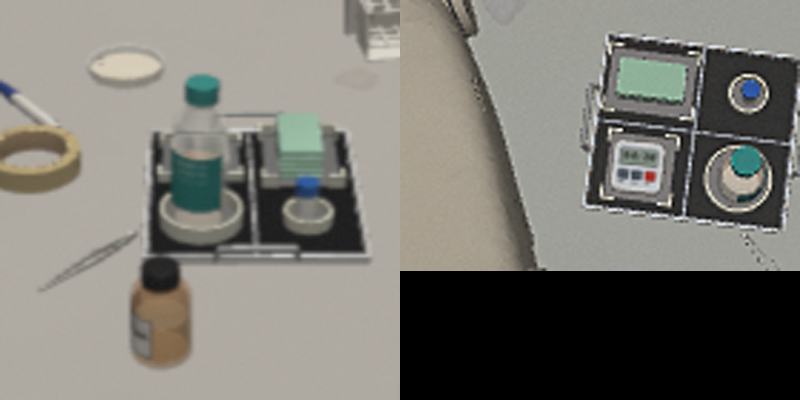

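```bash
python3 -c "
from workcell import ctrl; print(ctrl.close_job())"
```

```text
the job is handed in; nothing more can be done
None
```

I packed all four items in the order listed, let go of each one and handed the job in at about 33 s of the 109 s. The tall bottle is in the large ring, the vial in the small ring, the timer face up between the square posts, and the plates flat between the oblong posts.

**Last checks:**
- **Placement:** the final pictures show everything inside its holder. I lowered each item slowly until the wrist felt contact, then let go.
- **Top heights from the top camera:** these fit items resting on the holder floors.

| Item | Measured (mm) | Expected (mm) |
|---|---|---|
| Tall bottle | 165 | 167 |
| Vial | 56 | 56 |
| Timer | 23 | 23 |
| Plates | 42 | 43 |

- **Left alone:** I never touched the short bottle or the petri dish, and both still show up where I first measured them.
- **At hand-in:** the gripper was open and clear, with about 0.4 N on the wrist.

**Disagreements and gaps:**
- **Plates size:** the stack measured about 44 x 80 mm (jaws closed on 43.9 mm), not the listed 60 x 88 mm. Its height matched, and it was the only green block in the top and side views, so I packed it.
- **Wrist camera:** it disagreed with the fixed cameras by 2–8 mm, so I relied mainly on the fixed cameras.
- **Not confirmed by both cameras:** the side camera could not see the timer's surface, and the arm hid the petri dish from the top camera. Each of those was checked by one camera only.
- **Pictures:** I viewed 15, one over the budget of 14.

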